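Load a honey jar into the bench labeller

ROBOT

A 6-joint arm with a two-finger parallel gripper is mounted at the origin on the work surface. World frame = base frame: x ahead of the robot, y to its left, z up, the work surface at z = 0. Lengths are in mm, angles in rad, forces in N, time in s.
With the tool pointing down it reaches from about 325 to 750 mm from the base axis. Payload 7.6 kg.
Tool frame: the origin (TCP) lies on the centre line of the jaws, within the pads' length; the fingertips stand 25 mm ahead of it and the grasp point (between the pads) lies 6 mm ahead of it; x points along the fingers, z is the direction in which the jaws open and shut, and the axes are right-handed (so a half turn about x gives the same grasp; the last joint's range is limited). The gripper opens to 85 mm and grips with 20 to 120 N. Pads are 22 mm wide; open, the fingers measure 114 mm over their backs; the gripper's body (76 mm by 85 mm) begins 54 mm behind the grasp point. The pads swing forward as they close: fully open they stand 13 mm farther back than shut.
Start: joints at [1.101, 0.052, 1.401, -0, 1.689, -0.07], TCP at [204.333, 483.623, 256.323] pointing down, gripper open.
Joint ranges: [-2.9, 2.9], [-0.91, 2.17], [0.12, 2.37], [-1.06, 4.2], [0.26, 2.73], [-2.93, 2.93]. Speed limits (rad/s): [2.57, 2.57, 3.01, 3.14, 3.14, 3.14].

INTERFACE

Orientations are given as a rotation vector (axis times angle).
In Python, from plant import telemetry, viewer, arm gives the robot as it stands. The module is installed in compiled form; this text tells all that it offers.
- The arm moves only by the shell command python3 -m inch 'ROWS' [OPENING] [FORCE]. ROWS is JSON, one flat list of numbers, 4 for each row, row after row: the shift along the tool's x, y, z in m, then the turn about the tool's x in degrees. A call has 1 to 10 rows; each row is the pose to reach, as a shift and turn from the pose commanded when the call began, along the tool's axes at that moment; what a row does not reach only later rows make up. A row lasts 1/8 s, in which the tool goes at most 62.5 mm and 10.7 degrees, less where a joint would pass 70% of its speed; a pose out of reach is approached as far as the arm can. A call with a gripper value outside its range is refused whole. OPENING is the opening, from -1 (shut) to 1 (fully open), so that 0 is half open, set as the call begins (- or left out, the last holds). The fingers move at their own pace and stop on an object; FORCE is the grip in N (left out, the last holds). Time passes only in rows, so rows that repeat a pose let the fingers close. It gives the time, the measured TCP pose, the force and the opening at its end, in the units of the state.
- telemetry.observe(): the state, without advancing time (a new reading comes with each control period).
- viewer.camera(name): name is "side" or "top"; returns (picture, depth): 400x640x3 uint8, red, green, blue; 400x640 float32, mm along the optical axis (not along the pixel's ray), 0 where there is no reading.
- viewer.camera_model(name): a dict with "intrinsics" (3x3 intrinsics, pixels), "k1" (the pictures are not rectified: a ray, as slopes to the right and down, at radius r is drawn at 1 + k1 r^2 times it, then the intrinsics apply), "eye" and "orientation" of the camera in the world. Camera axes: x right, y down, z forward; pixel columns grow to the right and rows downward; lengths in mm; the calibration is good to about 2 mm. A picture is of the moment at which its call begins. camera_model takes no time and is no camera call.
- arm.hand_in(): hands the job in, once; it reports no verdict.
Trained networks look in the newest picture that a camera, given by its name, has taken for a name from the list of things; names that differ only in an ending like _2 or _b are one class to them, and where a whole thing is asked for, a point or a joint stands for the part that bears it (a point fixed in the world has none). Each returns a list of dicts, best first, with "conf" (0 to 1); they miss things now and then, are a little off and sometimes report something else, mostly with a low value. They report only what shows in the picture. A call takes as long as a camera call. They do not tell look-alikes from the thing itself.
- viewer.spot_in(camera, thing): "at" ([x, y, z] in mm, in the coordinates of the camera as it stood for that picture, good to about 4 mm: the middle of the surface that is visible of it).
- viewer.tip_of(camera, thing): "at" ([x, y, z] in mm, in the coordinates of the camera as it stood for that picture, good to about 4 mm: a listed point, or the origin of a listed thing).
The state is a dict: "clock": time; "q": joint angles; "dq": joint speeds; "effort": joint torques, N m; "tcp_pos": TCP position; "ee_rot": TCP orientation; "ft_force": force on the tool from outside, world axes, zero at the start; "torque": the same for the moment, N m; "width": finger opening in mm.
Only numpy, scipy, OpenCV 4.12 (cv2) and the standard library are available. Lean on these libraries where they do the work, as an engineer would, in place of code of your own. Each camera call takes 0.05 s, during which the arm holds its last target. There are 200 camera calls.

TASK

The unlabelled honey jar lying on the labeller's loading shelf is next. Without picking it up, roll it over the front roller so that it beds down on both carrying rollers, and slide it along them until its base rests against the end stop, leaving the stop where it is set. Then bring the press arm over and lower it gently, not letting it fall, until its roller rests on the jar, and let go; leave the finished jars and the tin alone.

Things in the scene. Friction and masses are not known exactly. Their poses are not given: they have to be found in the camera images.
- labeller: Bench-top jar labeller, fixed; white housing 255 x 285 mm in plan, 70 high. Origin on the counter under the nest; x from the loading shelf (robot's side) to the back, y along the rollers to the end stop, z up. In mm: side plates at y +-124 reach z 118 beside the rollers and, at x 74 to 110, z 205 (arm shaft). Label reel behind, x 100 to 215, up to z 146.
- nest (a point): Point on the line that the jar's axis takes when bedded on both carrying rollers, half way along them, 143.5 mm above the counter. Axes as the labeller. The two free-turning black rollers (radius 15 mm, 232 long, along y) have their axes 22.5 mm before and behind it (labeller x) and 43.5 mm below it.
- shelf_edge (a point): Middle of the upper edge of the steel loading shelf, 40 mm before the nest (labeller x), 113.5 mm above the counter, just below the front roller's top. Axes as the labeller. From here the shelf runs 80 mm towards the robot, sloping down 4 degrees; a round rail at its lower edge (72 mm from here, top at z 122 mm) holds the jar: let go on the shelf, it rolls back there.
- jar: Unlabelled amber honey jar, yellow lid, lying on the loading shelf: 68 mm diameter, 92 long, 0.28 to 0.52 kg. Origin on its axis, half way. Its y axis points from lid (-46 mm, 63 across) to base (+46 mm, end stop's side); x, z turn as it rolls. Starts 85 mm before the nest, about level with it. It rises 5.5 mm crossing the front roller, then drops in; over 0.15 m/s it may jump out.
- stop_face (a point): Centre of the end stop's flat round white face (32 mm diameter, 6 thick, on an 8 mm rod), on the line of the bedded jar's axis, facing labeller -y. It is set anywhere from 55 to 85 mm from the nest along labeller y and clamped; it holds against 45 N. Axes as the labeller.
- press_arm (a joint): Angle of the press arm about its shaft, rad. 1.75 = raised, leaning a little back against its stop, where it stays by its own weight; about 0 = lowered, level, its roller lying on a bedded jar (it falls to -0.25 with no jar there). Below about 1.4 it falls forward by its own weight (0.36 kg).
- pivot (a point): Point on the axis of the press arm's shaft (along labeller y), in the arm's middle plane: from the nest 90 mm to labeller +x and 20 mm to +y, 189 mm above the counter. Axes as the labeller. The arm carries a rubber press roller (radius 12 mm, 44 long) 90 mm from the pivot and, at its end, a red ball knob.
- knob (a point): Centre of the red ball knob (30 mm diameter) at the end of the press arm, on a 10 mm stem. With the arm at angle q it lies at labeller x = -145 cos q + 20 sin q, z = 145 sin q + 20 cos q (mm) from the pivot: 328 mm above the counter when raised, 209 mm when lowered. The ball can be held from above by its +-y sides through the whole swing.
- finished_jar_a: Finished jar with white and yellow label, standing on the counter beside the labeller: 68 mm diameter, 92 mm high. Origin at the centre of its underside.
- finished_jar_b: Second finished jar, darker honey, standing likewise, same size. Origin at the centre of its underside.
- comb_tin: Flat yellow tin standing on the counter on the other side of the labeller: 112 mm diameter, 46 mm high. Origin at the centre of its underside.
Mind the look-alikes: they are no part of the job. What is shaped like the jar but blue, green or turquoise is not meant.

How it is judged (in metres and radians):
On the way:
1. the jar lies bedded on both carrying rollers with its base against the end stop, the press arm still up (x of jar in the frame of nest between -0.004 and 0.004 m and z of jar in the frame of nest between -0.003 and 0.003 m and angle between the y axis of jar and the y axis of labeller, either way round below 0.06 rad and y of jar in the frame of stop_face above -0.0485 m and value of joint press_arm above 1.2 rad), for 0.2 s.
At the end, for the whole second after the job is handed in: The jar lies at rest on both carrying rollers (axis within 4 mm of the nest line across the rollers, 3 mm in height, 0.06 rad in direction), its base within 2.5 mm of the end stop's face, and the lowered press arm's roller rests on the jar with more than 0.5 N (arm angle under 0.1 rad) (x of jar in the frame of nest between -0.004 and 0.004 m and z of jar in the frame of nest between -0.003 and 0.003 m and angle between the y axis of jar and the y axis of labeller, either way round below 0.06 rad and y of jar in the frame of stop_face above -0.0485 m and contact force between press_arm and jar above 0.5 N and value of joint press_arm below 0.1 rad and linear speed of jar below 0.02 m/s and velocity of joint press_arm below 0.05 rad/s); the robot touches nothing.
It fails at once if the jar is picked up (its axis more than 25 mm above the nest) or falls off the labeller (z of jar in the frame of nest above 0.025 m or z of jar in the frame of nest below -0.03 m).
It fails at once if the end stop is shifted from its setting by more than 3 mm (distance of stop_face from where it was at the start of the episode above 0.003 m).
It fails at once if the press arm is let fall or swung down fast (over 3.5 rad/s, as after a free fall of about 10 mm at the knob) (velocity of joint press_arm below -3.5 rad/s).
It fails at once if a finished jar or the tin is shifted by more than 20 mm or knocked over (distance of any of finished_jar_a, finished_jar_b, comb_tin from where it was at the start of the episode above 0.02 m or angle between any of finished_jar_a, finished_jar_b's own z axis and vertical above 0.5 rad).
It also fails if it takes over 69 s, if anything falls off the work surface, if the arm or the gripper's body presses on something with over 40 N, if the wrist force passes 120 N, or if a joint passes its speed limit or range.

## Working session

There is one attempt and no reset: what is moved stays moved. The work goes in short steps, Python scripts to look and compute and a shell command to move; the robot and the scene stay as the last step left them, time stands still between calls to the robot, and variables do not carry over. Pictures are saved under pics/ and viewed, about 8 in all and at most 12, crops included, and the job is handed in when it is done.

```bash
mkdir -p pics; cat > h.py <<'E'
import numpy as np, cv2
from scipy.spatial.transform import Rotation as R
from plant import telemetry, viewer, arm
def cam2w(cam,p):
    m=viewer.camera_model(cam); o=np.array(m["orientation"],float)
    Rm=o if o.shape==(3,3) else R.from_rotvec(o).as_matrix()
    return Rm@np.array(p)+np.array(m["eye"])
def snap(cam,fn):
    im,d=viewer.camera(cam); cv2.imwrite("pics/"+fn,im[:,:,::-1]); np.save("pics/"+cam+"_d.npy",d); return im,d
def w2pix(cam,p):
    m=viewer.camera_model(cam); o=np.array(m["orientation"],float)
    Rm=o if o.shape==(3,3) else R.from_rotvec(o).as_matrix()
    c=Rm.T@(np.array(p)-np.array(m["eye"])); s=c[:2]/c[2]; s=s*(1+m["k1"]*(s@s)); K=np.array(m["intrinsics"])
    return K[:2,:2]@s+K[:2,2]
E
python3 - <<'E'
from h import *
for c in("side","top"):
    print(c,viewer.camera_model(c)); snap(c,c+"0.png")
    for t in ["nest","shelf_edge","jar","stop_face","pivot","knob","labeller","finished_jar_a","comb_tin"]:
        for r in viewer.tip_of(c,t)[:3]:
            w=cam2w(c,r["at"]); print(t,round(r["conf"],2),w.round(0),w2pix(c,w).round(0))
s=telemetry.observe(); print({k:np.round(v,3) for k,v in s.items()})
im=np.hstack([cv2.imread("pics/side0.png"),cv2.imread("pics/top0.png")])
E
```

```text
side {'intrinsics': array([[497.82330827,   0.        , 330.37145825],
       [  0.        , 497.82330827, 206.82403187],
       [  0.        ,   0.        ,   1.        ]]), 'k1': -0.14574562427413812, 'eye': array([ 186.90500839, -833.14881277,  776.85614008]), 'orientation': array([-2.12395649,  0.4077104 , -0.19117626])}
nest 0.83 [565.   9. 138.] [358. 216.]
shelf_edge 0.86 [527.   5. 112.] [343. 231.]
shelf_edge 0.45 [573. 275.   0.] [322. 206.]
jar 0.88 [ 355. -213.   32.] [304. 346.]
jar 0.86 [335.  62.  37.] [257. 262.]
jar 0.73 [491. -45. 141.] [337. 236.]
stop_face 0.48 [555.  81. 141.] [342. 200.]
pivot 0.7 [652.  42. 187.] [387. 183.]
knob 0.6 [702.  50. 328.] [408. 122.]
finished_jar_a 0.7 [439. 238.   1.] [280. 224.]
finished_jar_a 0.55 [573. 277.   3.] [322. 205.]
finished_jar_a 0.3 [567.   6.   1.] [358. 263.]
comb_tin 0.57 [ 666. -240.    1.] [449. 321.]
comb_tin 0.49 [565.   8. 142.] [358. 215.]
top {'intrinsics': array([[475.29708969,   0.        , 313.47632385],
       [  0.        , 475.29708969, 205.4715469 ],
       [  0.        ,   0.        ,   1.        ]])
[... 469 characters left out ...]
 133.]
knob 0.81 [699.  53. 326.] [306.  93.]
knob 0.58 [491. -41. 144.] [351. 210.]
labeller 0.6 [567.  10.   2.] [327. 182.]
finished_jar_a 0.91 [441. 235.  -1.] [237. 232.]
finished_jar_a 0.86 [571. 281.  -1.] [220. 180.]
comb_tin 0.64 [ 663. -236.   -0.] [425. 145.]
{'clock': np.float64(1.0), 'q': array([ 1.101,  0.052,  1.401,  0.   ,  1.689, -0.07 ]), 'dq': array([-0.   ,  0.001, -0.002,  0.002, -0.001, -0.001]), 'effort': array([  0.   , -38.154, -36.031,  -0.   ,   0.   ,   0.   ]), 'tcp_pos': array([204.359, 483.634, 256.335]), 'ee_rot': array([-0.91 ,  1.372,  0.91 ]), 'ft_force': array([ 0.392, -0.304,  0.086]), 'torque': array([ 0.013, -0.007, -0.038]), 'width': np.float64(85.5)}
```

View pics/side0.png

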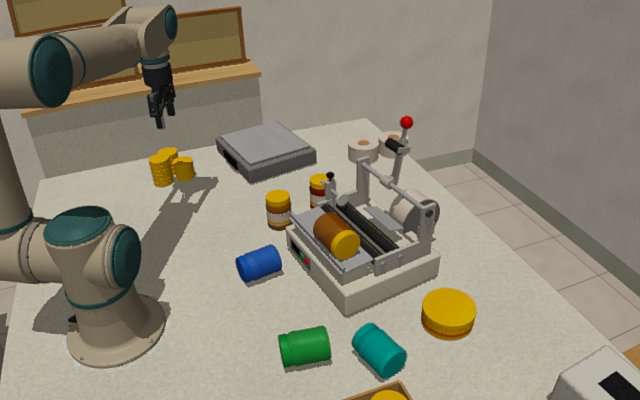

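View pics/top0.png

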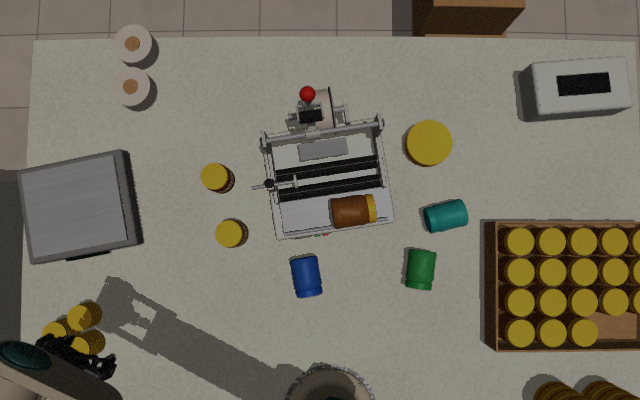

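The jar meant is the amber, yellow-lidded one lying on the shelf (top 353,213; side 337,236). The blue (305,276), green (419,270) and turquoise (445,215) ones are look-alikes, and the jars at 237,232 and 220,180 are the finished ones. I'll confirm in a crop and fit the labeller frame.

```bash
cat >> h.py <<'E'
E
python3 - <<'E'
from h import *
from scipy.optimize import least_squares
obs=[]
q=1.75
L={"nest":(0,0,143.5),"shelf_edge":(-40,0,113.5),"pivot":(90,20,189),"knob":(90-145*np.cos(q)+20*np.sin(q),20,328)}
st=[];jr=[]
for k in range(2):
  for c in("side","top"):
    snap(c,"tmp.png" if c=="side" else "top1.png")
    for t in list(L)+["stop_face","jar"]:
        for r in viewer.tip_of(c,t):
            w=cam2w(c,r["at"])
            if t=="stop_face":
                if np.linalg.norm(w-[555,80,143])<15: st.append(w)
            elif t=="jar":
                if np.linalg.norm(w-[488,-45,143])<15: jr.append(w)
            else:
                g=dict(nest=(566,9,143),shelf_edge=(527,4,112),pivot=(652,40,188),knob=(700,51,328))[t]
                if np.linalg.norm(w-np.array(g))<15: obs.append((t,w))
def pr(v,l): a=v[2]; return np.array([v[0]+np.cos(a)*l[0]-np.sin(a)*l[1],v[1]+np.sin(a)*l[0]+np.cos(a)*l[1]])
st=np.array(st)
f=lambda v: np.concatenate([pr(v,L[t])-w[:2] for t,w in obs]+[pr(v,(0,v[3]))-s[:2] for s in st])
s=least_squares(f,[566,9,.15,72],loss="soft_l1",f_scale=3); print(s.x, np.abs(s.fun).max(),len(obs)); v=s.x
a=v[2]; J=np.mean(jr,0); d=J[:2]-v[:2]
print("jar",J,"lab",np.cos(a)*d[0]+np.sin(a)*d[1],-np.sin(a)*d[0]+np.cos(a)*d[1])
np.save("lab.npy",v)
# labeller outline edges: yaw from depth of rollers in top is refined visually
im=cv2.imread("pics/top1.png")[80:260,240:420]; im=cv2.resize(im,None,fx=4,fy=4,interpolation=cv2.INTER_CUBIC)[:600]
cv2.imwrite("pics/crop1.png",im)
Rm=R.from_rotvec(telemetry.observe()["ee_rot"]).as_matrix(); print(Rm.round(3))
print("angle of tool z in world deg",np.degrees(np.arctan2(Rm[1,2],Rm[0,2])))
E
```

```text
[5.66775473e+02 1.11953092e+01 1.54961376e-01 7.26901466e+01] 4.710551932970475 16
jar [487.73608672 -45.67064766 143.85129511] lab -86.86909858759739 -43.9854680138649
[[ 0.    -0.921  0.389]
 [ 0.     0.389  0.921]
 [-1.    -0.     0.   ]]
angle of tool z in world deg 67.09027098327591
```

View pics/crop1.png

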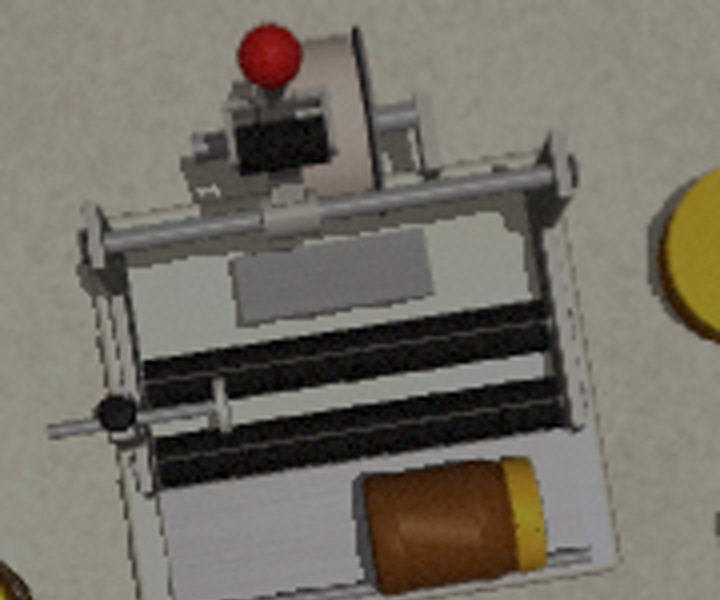

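The crop shows the amber, yellow-lidded, unlabelled jar on the shelf, base toward the end stop (stop disc at about crop 220,405). That is the one meant. Next I move above it with the jaws opening along labeller x.

```bash
cat >> h.py <<'E'
def goto(lx,ly,z,yaw=0,zs=1):
    """tool-axis shift to reach labeller (lx,ly) at TCP height z; opening direction at labeller yaw (deg) """
    v=np.load("lab.npy"); a=v[2]; s=telemetry.observe()
    w=np.array([v[0]+np.cos(a)*lx-np.sin(a)*ly, v[1]+np.sin(a)*lx+np.cos(a)*ly, z])
    Rm=R.from_rotvec(s["ee_rot"]).as_matrix()
    d=Rm.T@(w-s["tcp_pos"])/1000
    cur=np.degrees(np.arctan2(Rm[1,2],Rm[0,2])); t=-(yaw+np.degrees(a)-cur); t=(t+90)%180-90
    t2=s["tcp_pos"][:2]-v[:2]
    print("shift",d.round(4),"turn",t.round(1),"| lab now",(np.cos(a)*t2[0]+np.sin(a)*t2[1]).round(1),(-np.sin(a)*t2[0]+np.cos(a)*t2[1]).round(1),"z",s["tcp_pos"][2].round(1),"F",np.round(s["ft_force"],1),"w",round(float(s["width"]),1),"q6",s["q"][5].round(2),"t",round(float(s["clock"]),2))
E
python3 -m inch '[0,-0.047,-0.038,6, 0,-0.094,-0.075,12, 0,-0.14,-0.113,18, 0,-0.187,-0.15,24, 0,-0.234,-0.188,30, 0,-0.281,-0.226,36, 0,-0.328,-0.264,42, 0,-0.374,-0.301,48, 0,-0.421,-0.339,54, 0,-0.468,-0.3766,58.2]' 1 20
python3 -c "
from h import *
goto(-85,-44,152)"
```

```text
clock: 3.65
tcp_pos: [489.5, -47.4, 256.5]
ee_rot: [-0.119, 1.567, 0.12]
ft_force: [0.1, 0.4, 0.7]
width: 85.3
shift [0.1045 0.002  0.0003] turn -0.2 | lab now -85.4 -46.0 z 256.5 F [0.1 0.4 0.7] w 85.3 q6 -0.32 t 3.65
```

```bash
python3 -m inch '[0.015,0.001,0,0, 0.03,0.002,0,0, 0.045,0.002,0,0, 0.045,0.002,0,0]'
python3 - <<'E'
from h import *
goto(-85,-44,152)
a,_=snap("top","t2.png"); b,_=snap("side","s2.png")
o=[]
for im,(x,y) in((a,(350,200)),(b,(335,220))):
    o.append(cv2.resize(im[y-65:y+65,x-65:x+65,::-1],(400,400),interpolation=cv2.INTER_CUBIC))
cv2.imwrite("pics/c2.png",np.hstack(o))
E
```

```text
clock: 4.15
tcp_pos: [487.7, -42.4, 209.8]
ee_rot: [-0.123, 1.57, 0.124]
ft_force: [-0.2, -0.1, 0.4]
width: 85.5
shift [ 0.0578 -0.0034  0.0016] turn 0.1 | lab now -86.4 -40.7 z 209.8 F [-0.2 -0.1  0.4] w 85.5 q6 -0.32 t 4.15
```

View pics/c2.png

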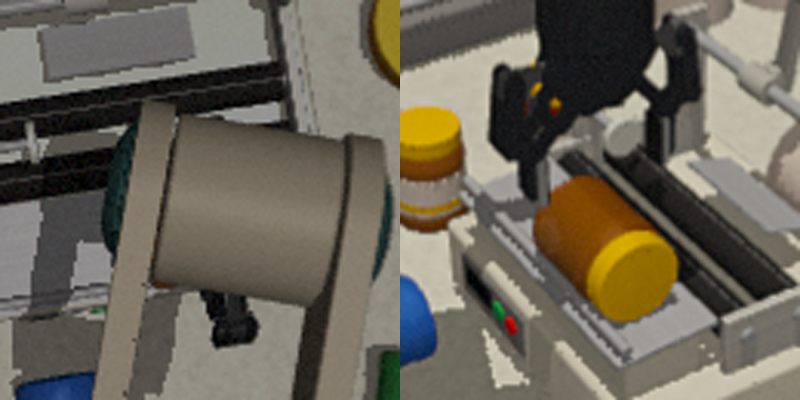

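The side crop shows the fingers (540,195 and 660,150) straddling the jar, one before and one behind it. I'll descend in steps and watch the force.

```bash
python3 -m inch '[0.01,-0.003,0.001,0, 0.02,-0.003,0.001,0, 0.03,-0.003,0.001,0, 0.03,-0.003,0.001,0]'
python3 -m inch '[0.009,0,0,0, 0.018,0,0,0, 0.028,0,0,0, 0.028,0,0,0]'
python3 - <<'E'
from h import *
goto(0,-44,152)
b,_=snap("side","s3.png"); 
for r in viewer.tip_of("side","jar"): print(r["conf"],cam2w("side",r["at"]).round(0))
cv2.imwrite("pics/c3.png",cv2.resize(b[155:285,270:400,::-1],(500,500),interpolation=cv2.INTER_CUBIC))
E
```

```text
clock: 4.75
tcp_pos: [489.5, -46.2, 180.0]
ee_rot: [-0.121, 1.569, 0.122]
ft_force: [-0.3, 0.5, 0.3]
width: 85.5
clock: 5.25
tcp_pos: [489.4, -46.2, 152.1]
ee_rot: [-0.121, 1.569, 0.122]
ft_force: [-0.3, -0.1, -0.5]
width: 85.6
shift [-0.0001  0.0007  0.0853] turn 0.0 | lab now -85.3 -44.8 z 152.1 F [-0.3 -0.1 -0.5] w 85.6 q6 -0.32 t 5.25
0.88 [335.  62.  38.]
0.77 [ 487. -271.   36.]
0.59 [ 356. -213.   31.]
0.58 [490. -45. 146.]
```

View pics/c3.png

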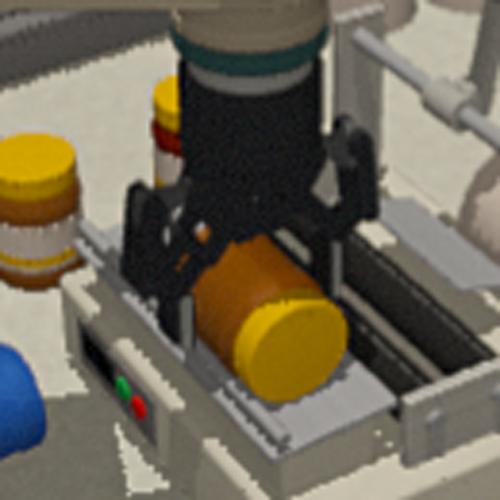

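The fingers cage the jar cleanly. I'll roll it slowly in labeller +x.

```bash
python3 -m inch '[0,0,0.006,0, 0,0,0.012,0, 0,0,0.018,0, 0,0,0.024,0, 0,0,0.03,0, 0,0,0.036,0, 0,0,0.042,0, 0,0,0.048,0, 0,0,0.052,0, 0,0,0.056,0]'
python3 -m inch '[0,0,0.004,0, 0,0,0.008,0, 0,0,0.012,0, 0,0,0.016,0, 0,0,0.02,0, 0,0,0.024,0, 0,0,0.028,0, 0,0,0.03,0, 0,0,0.03,0]'
python3 - <<'E'
from h import *
goto(0,-44,152)
for c in("side","top"):
    b,_=snap(c,c+"4.png"); 
    for r in viewer.tip_of(c,"jar"): print(r["conf"],cam2w(c,r["at"]).round(0))
b=cv2.imread("pics/side4.png")
cv2.imwrite("pics/c4.png",cv2.resize(b[145:275,280:410],(500,500),interpolation=cv2.INTER_CUBIC))
E
```

```text
clock: 6.6
tcp_pos: [544.8, -38.1, 155.0]
ee_rot: [-0.122, 1.57, 0.121]
ft_force: [-0.7, -0.4, 1.8]
width: 85.5
clock: 7.72
tcp_pos: [575.0, -33.0, 153.2]
ee_rot: [-0.122, 1.567, 0.122]
ft_force: [0.1, 0.3, 0.0]
width: 85.4
shift [ 0.0012  0.0009 -0.0013] turn 0.0 | lab now 1.4 -44.9 z 153.2 F [0.1 0.3 0. ] w 85.4 q6 -0.28 t 7.72
0.91 [ 488. -273.   37.]
0.77 [ 354. -210.   31.]
0.61 [334.  61.  36.]
0.57 [572. -36. 145.]
0.86 [334.  61.  34.]
0.81 [ 355. -214.   33.]
0.63 [572. -29. 147.]
0.58 [ 481. -278.   36.]
```

View pics/c4.png

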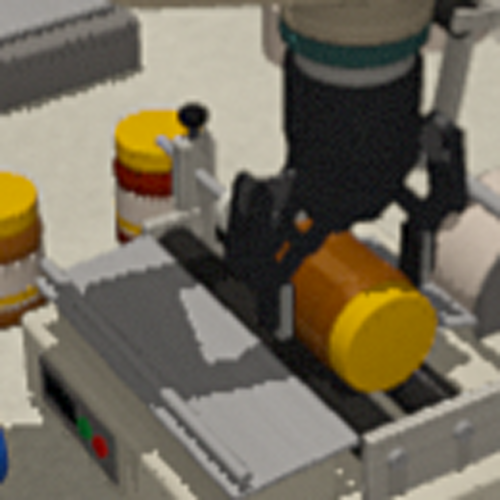

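The jar is bedded on both rollers with the arm clear of it. I'll raise, shut the jaws, come round behind the lid (labeller −y) and push along.

```bash
python3 -m inch '[-0.025,0,0,0, -0.05,0,0,0, -0.07,0,0,0, -0.07,-0.03,0,0, -0.07,-0.068,-0.001,0, -0.07,-0.068,-0.001,0]' 
python3 -m inch '[0,0,0,0, 0,0,0,0, 0,0,0,0, 0,0,0,0, 0,0,0,0, 0,0,0,0]' -1 20
python3 - <<'E'
from h import *
goto(0,-112,154)
for c in ("top","side"):
  snap(c,c+"5.png")
  for r in viewer.tip_of(c,"jar")+viewer.tip_of(c,"stop_face"): print(r["conf"],cam2w(c,r["at"]).round(0))
b=cv2.imread("pics/side5.png")
cv2.imwrite("pics/c5.png",cv2.resize(b[145:275,290:420],(500,500),interpolation=cv2.INTER_CUBIC))
E
```

```text
clock: 8.68
tcp_pos: [584.4, -102.5, 223.0]
ee_rot: [-0.12, 1.568, 0.119]
ft_force: [-0.0, -0.3, -0.2]
width: 85.2
clock: 9.43
tcp_pos: [584.5, -100.3, 223.3]
ee_rot: [-0.122, 1.567, 0.122]
ft_force: [0.3, -0.5, 0.5]
width: 0.2
shift [ 0.0693  0.0009 -0.0003] turn 0.0 | lab now 0.3 -112.9 z 223.3 F [ 0.3 -0.5  0.5] w 0.2 q6 -0.39 t 9.43
0.92 [573. -32. 147.]
0.73 [ 350. -215.   34.]
0.73 [ 481. -276.   35.]
0.66 [335.  61.  35.]
0.57 [555.  77. 146.]
0.2 [569. 278.  -1.]
0.89 [335.  59.  35.]
0.85 [ 488. -274.   36.]
0.79 [572. -34. 142.]
0.7 [ 356. -214.   31.]
0.67 [555.  80. 143.]
0.68 [559.  82. 143.]
```

View pics/c5.png

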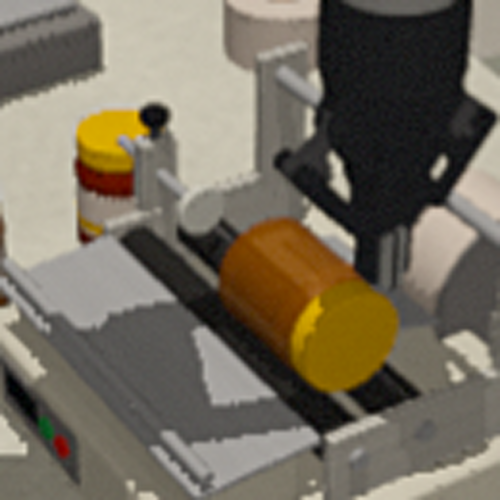

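The jar is bedded and straight, and the shut fingers are behind the lid. I'll lower, then push.

```bash
python3 -m inch '[0.025,0,0,0, 0.05,0,0,0, 0.069,0,0,0, 0.069,0,0,0, 0.069,0,0,0]'
python3 -m inch '[0,0.006,0,0, 0,0.012,0,0, 0,0.018,0,0, 0,0.024,0,0, 0,0.03,0,0, 0,0.036,0,0, 0,0.042,0,0, 0,0.048,0,0, 0,0.054,0,0, 0,0.06,0,0]'
python3 -m inch '[0,0.003,0,0, 0,0.006,0,0, 0,0.01,0,0, 0,0.01,0,0]'
python3 - <<'E'
from h import *
goto(0,70-92-11,154)
for c in ("top","side"):
  snap(c,c+"6.png")
  for r in viewer.tip_of(c,"jar")[:4]+viewer.tip_of(c,"stop_face"): print(r["conf"],cam2w(c,r["at"]).round(0))
E
```

```text
clock: 10.35
tcp_pos: [585.0, -100.4, 155.4]
ee_rot: [-0.122, 1.566, 0.122]
ft_force: [-0.0, -0.5, -0.3]
width: 0.2
clock: 11.6
tcp_pos: [575.5, -41.4, 155.2]
ee_rot: [-0.123, 1.566, 0.12]
ft_force: [1.5, -4.8, 1.9]
width: 0.1
clock: 12.1
tcp_pos: [573.9, -31.2, 155.0]
ee_rot: [-0.122, 1.566, 0.121]
ft_force: [0.6, -3.9, 2.0]
width: 0.2
shift [ 0.001   0.01   -0.0005] turn 0.0 | lab now 0.5 -43.0 z 155.0 F [ 0.6 -3.9  2. ] w 0.2 q6 -0.27 t 12.1
0.91 [ 480. -276.   35.]
0.83 [566.  27. 143.]
0.82 [338.  61.  37.]
0.67 [ 352. -212.   36.]
0.44 [555.  79. 145.]
0.75 [334.  61.  32.]
0.72 [ 355. -212.   31.]
0.69 [562.  27. 141.]
0.56 [ 488. -274.   38.]
0.48 [558.  83. 142.]
```

```bash
python3 -m inch '[0,0.002,0,0, 0,0.004,0,0, 0,0.004,0,0]' | grep -E 'pos|force'
for i in 1; do python3 -m inch '[0,0.001,0,0, 0,0.002,0,0, 0,0.002,0,0]' | grep -E 'pos|force'; done
```

```text
tcp_pos: [573.0, -27.3, 154.3]
ft_force: [0.7, -4.4, 2.9]
tcp_pos: [572.7, -25.4, 154.3]
ft_force: [-0.4, -5.5, 3.3]
```

```bash
python3 -m inch '[0,0.001,0,0, 0,0.001,0,0]' | grep -E 'pos|force'
python3 -m inch '[0,0.001,0,0, 0,0.001,0,0]' | grep -E 'pos|force'
```

```text
tcp_pos: [572.6, -24.8, 154.3]
ft_force: [1.0, -6.4, 1.4]
tcp_pos: [572.6, -24.8, 154.4]
ft_force: [1.5, -10.9, 1.5]
```

```bash
python3 -m inch '[0,0.001,0,0, 0,0.001,0,0]' | grep -E 'pos|force'

```

```text
tcp_pos: [572.6, -24.7, 154.4]
ft_force: [1.6, -15.6, 1.6]
```

The push has met the stop hard: force rises to 16 N with no advance. I'll back off, raise and look.

```bash
python3 -m inch '[0,-0.003,0,0, 0,-0.01,0,0, 0,-0.025,0,0, -0.05,-0.025,0,0, -0.1,-0.025,0,0, -0.15,-0.025,0,0, -0.2,-0.025,0,0, -0.235,-0.025,0,0, -0.235,-0.025,0,0]' 
python3 - <<'E'
from h import *
goto(135.5,20,385,90)
for c in ("top","side"):
  snap(c,c+"7.png")
  for t in("jar","stop_face","knob"):
    for r in viewer.tip_of(c,t)[:4]: print(t,r["conf"],cam2w(c,r["at"]).round(0))
a=cv2.imread("pics/top7.png")[115:245,255:385]
b=cv2.imread("pics/side7.png")[145:275,290:420]
cv2.imwrite("pics/c7.png",np.hstack([cv2.resize(i,(400,400),interpolation=cv2.INTER_CUBIC) for i in(a,b)]))
E
```

```text
clock: 15.02
tcp_pos: [576.5, -47.5, 392.8]
ee_rot: [-0.123, 1.561, 0.121]
ft_force: [-0.3, 0.7, -0.8]
width: 0.1
shift [0.0084 0.0795 0.1349] turn -90.0 | lab now 0.6 -59.5 z 392.8 F [-0.3  0.7 -0.8] w 0.1 q6 -0.3 t 15.03
jar 0.88 [334.  59.  35.]
jar 0.84 [ 352. -216.   32.]
jar 0.77 [562.  34. 146.]
stop_face 0.47 [556.  81. 142.]
knob 0.81 [698.  51. 328.]
jar 0.76 [334.  64.  34.]
jar 0.76 [ 490. -271.   37.]
jar 0.58 [ 353. -212.   30.]
jar 0.56 [564.  32. 142.]
stop_face 0.51 [556.  80. 141.]
knob 0.79 [698.  51. 325.]
knob 0.5 [ 666. -239.    3.]
```

View pics/c7.png

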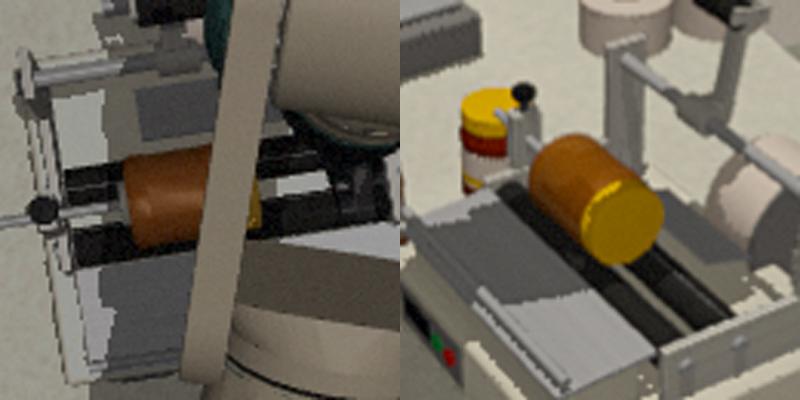

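The jar's base is against the stop disc (top crop 120,190), bedded and straight, with the press arm up. Next, over the knob with the jaws turned to open along labeller y.

```bash
python3 -m inch '[0,0.008,0.014,-9, 0,0.016,0.027,-18, 0,0.024,0.041,-27, 0,0.032,0.054,-36, 0,0.04,0.068,-45, 0,0.048,0.081,-54, 0,0.056,0.095,-63, 0,0.064,0.108,-72, 0,0.072,0.122,-81, 0,0.08,0.136,-90]' 1 20
python3 - <<'E'
from h import *
goto(136,20,334,90)
print(telemetry.observe()["q"])
E
```

```text
clock: 16.68
tcp_pos: [698.5, 53.4, 388.8]
ee_rot: [-1.326, 1.129, 1.327]
ft_force: [0.3, -0.3, 0.1]
width: 85.4
shift [ 0.0548  0.0006 -0.0014] turn 0.3 | lab now 136.6 21.4 z 388.8 F [ 0.3 -0.3  0.1] w 85.4 q6 -1.71 t 16.68
[ 2.36180954e-02  6.66390284e-01  3.72009211e-01  1.09485304e-04
  2.10393499e+00 -1.70763174e+00]
```

```bash
python3 -m inch '[0.02,0,-0.001,0, 0.04,0,-0.001,0, 0.057,0,-0.001,0, 0.057,0,-0.001,0]' | grep -E 'pos|force'
python3 -m inch '[0,0,0,0, 0,0,0,0, 0,0,0,0, 0,0,0,0, 0,0,0,0, 0,0,0,0]' -0.6 20
python3 - <<'E'
from h import *
goto(136,20,332,90)
b,_=snap("side","s8.png")
for r in viewer.tip_of("side","knob")[:3]: print(r["conf"],cam2w("side",r["at"]).round(0))
cv2.imwrite("pics/c8.png",cv2.resize(b[50:200,330:480,::-1],(500,500),interpolation=cv2.INTER_CUBIC))
E
```

```text
tcp_pos: [697.9, 52.1, 330.1]
ft_force: [0.6, 0.2, -0.0]
clock: 17.92
tcp_pos: [698.5, 51.5, 333.1]
ee_rot: [-1.323, 1.131, 1.32]
ft_force: [2.0, -4.0, 3.7]
width: 28.5
shift [0.0011 0.0003 0.0005] turn -0.0 | lab now 136.3 19.5 z 333.1 F [ 2.  -4.   3.7] w 28.5 q6 -1.7 t 17.93
0.87 [700.  56. 322.]
```

View pics/c8.png

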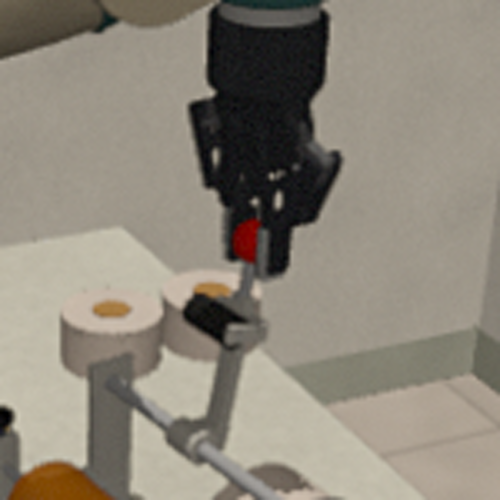

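The ball is held between the pads by its ±y sides (crop 250,240). I compute the arc.

```bash
python3 - <<'E'
from h import *
P=lambda q:np.array([-145*np.cos(q)+20*np.sin(q),145*np.sin(q)+20*np.cos(q)])
def tab(qs,q0):
    for q in qs: d=P(q)-P(q0); print("%.2f: %.4f,%.4f"%(q,-d[1]/1000,-d[0]/1000))
tab(np.arange(1.65,0.84,-.09),1.75); print(); tab(np.arange(.85-.08,-.06,-.08),.85)
print(R.from_rotvec(telemetry.observe()["ee_rot"]).as_matrix().round(3))
E
```

```text
1.65: -0.0038,0.0141
1.56: -0.0061,0.0271
1.47: -0.0072,0.0402
1.38: -0.0070,0.0534
1.29: -0.0058,0.0665
1.20: -0.0033,0.0794
1.11: 0.0003,0.0921
1.02: 0.0051,0.1044
0.93: 0.0109,0.1162

0.77: 0.0068,0.0095
0.69: 0.0144,0.0184
0.61: 0.0227,0.0267
0.53: 0.0316,0.0343
0.45: 0.0411,0.0412
0.37: 0.0511,0.0473
0.29: 0.0615,0.0526
0.21: 0.0723,0.0570
0.13: 0.0835,0.0605
0.05: 0.0949,0.0631
-0.03: 0.1065,0.0649
[[ 0.002 -0.988 -0.154]
 [-0.001 -0.154  0.988]
 [-1.    -0.002 -0.001]]
```

```bash
python3 -m inch '[-0.0038,0.0141,0,0, -0.0061,0.0271,0,0, -0.0072,0.0402,0,0, -0.0070,0.0534,0,0, -0.0058,0.0665,0,0, -0.0033,0.0794,0,0, 0.0003,0.0921,0,0, 0.0051,0.1044,0,0, 0.0109,0.1162,0,0, 0.0109,0.1162,0,0]' - 30
python3 - <<'E'
from h import *
P=lambda q:np.array([-145*np.cos(q)+20*np.sin(q),145*np.sin(q)+20*np.cos(q)])
goto(136.3-116.2,19.5,333.1-10.9,90)
for q in np.arange(.85,-.04,-.08): d=P(q)-P(.93); print("%.2f: %.4f,%.4f"%(q,-d[1]/1000,-d[0]/1000))
b,_=snap("side","s9.png")
for r in viewer.tip_of("side","knob")[:3]: print(r["conf"],cam2w("side",r["at"]).round(0))
E
```

```text
clock: 19.27
tcp_pos: [582.8, 32.9, 321.1]
ee_rot: [-1.322, 1.135, 1.321]
ft_force: [0.4, -7.1, 1.9]
width: 28.3
shift [-0.0011 -0.0009  0.0005] turn -0.1 | lab now 19.2 19.0 z 321.1 F [ 0.4 -7.1  1.9] w 28.3 q6 -1.73 t 19.27
0.85: 0.0061,0.0100
0.77: 0.0129,0.0195
0.69: 0.0205,0.0284
0.61: 0.0287,0.0367
0.53: 0.0376,0.0443
0.45: 0.0471,0.0512
0.37: 0.0571,0.0573
0.29: 0.0676,0.0626
0.21: 0.0784,0.0670
0.13: 0.0896,0.0705
0.05: 0.1010,0.0732
-0.03: 0.1125,0.0749
0.78 [588.  33. 313.]
0.34 [557.  83. 142.]
```

```bash
python3 -m inch '[0.0061,0.0100,-0.0005,0, 0.0129,0.0195,-0.0005,0, 0.0205,0.0284,-0.0005,0, 0.0287,0.0367,-0.0005,0, 0.0376,0.0443,-0.0005,0, 0.0471,0.0512,-0.0005,0, 0.0571,0.0573,-0.0005,0, 0.0676,0.0626,-0.0005,0, 0.0784,0.0670,-0.0005,0, 0.0896,0.0705,-0.0005,0]'
python3 -m inch '[0.004,0.0009,0,0, 0.006,0.0014,0,0, 0.006,0.0014,0,0]'
python3 - <<'E'
from h import *
goto(-55,20,214,90)
for c in("side","top"):
  snap(c,c+"10.png")
  for t in ("knob","jar"):
    for r in viewer.tip_of(c,t)[:4]: print(t,r["conf"],cam2w(c,r["at"]).round(0))
E
```

```text
clock: 20.62
tcp_pos: [513.5, 21.7, 230.9]
ee_rot: [-1.323, 1.135, 1.322]
ft_force: [2.3, -8.6, -1.3]
width: 27.9
clock: 21.0
tcp_pos: [512.0, 21.5, 224.8]
ee_rot: [-1.322, 1.135, 1.323]
ft_force: [-0.5, -8.4, 0.6]
width: 27.7
shift [0.0108 0.0025 0.0014] turn -0.0 | lab now -52.5 18.6 z 224.8 F [-0.5 -8.4  0.6] w 27.7 q6 -1.75 t 21.0
knob 0.65 [514.  21. 217.]
jar 0.95 [ 352. -214.   31.]
jar 0.93 [334.  62.  35.]
jar 0.9 [563.  32. 145.]
jar 0.89 [ 488. -273.   39.]
jar 0.94 [ 349. -212.   34.]
jar 0.58 [ 480. -277.   36.]
```

```bash
python3 -m inch '[0.002,0.0004,0,0, 0.004,0.0008,0,0, 0.004,0.0008,0,0]' | grep -E 'pos|force|width'
python3 -m inch '[0.002,0.0003,0,0, 0.002,0.0003,0,0]' | grep -E 'pos|force|width'
```

```text
tcp_pos: [511.3, 21.4, 220.9]
ft_force: [-0.0, -9.0, 0.5]
width: 28.0
tcp_pos: [510.9, 21.3, 218.8]
ft_force: [-0.3, -8.7, -0.7]
width: 27.7
```

```bash
python3 -m inch '[0.0015,0.0002,0,0, 0.0015,0.0002,0,0]' | grep -E 'pos|force|width'
```

```text
tcp_pos: [510.7, 21.3, 217.4]
ft_force: [-1.3, -10.2, 0.1]
width: 27.9
```

```bash
python3 -m inch '[0.0015,0.0002,0,0, 0.0015,0.0002,0,0]' | grep -E 'pos|force|width'
```

```text
tcp_pos: [510.5, 21.2, 215.8]
ft_force: [-0.4, -9.3, -0.9]
width: 28.1
```

```bash
python3 -m inch '[0.001,0.0001,0,0, 0.001,0.0001,0,0]' | grep -E 'pos|force|width'
python3 -m inch '[0.001,0.0001,0,0, 0.001,0.0001,0,0]' | grep -E 'pos|force|width'
```

```text
tcp_pos: [510.3, 21.2, 214.9]
ft_force: [-0.8, -9.1, -0.1]
width: 28.2
tcp_pos: [510.3, 21.2, 213.9]
ft_force: [-0.2, -8.9, -1.0]
width: 28.7
```

```bash
python3 -m inch '[0.001,0.0001,0,0, 0.001,0.0001,0,0]' | grep -E 'pos|force|width'
```

```text
tcp_pos: [510.1, 21.2, 212.9]
ft_force: [-1.1, -9.3, -0.1]
width: 28.5
```

```bash
python3 -m inch '[0.001,0,0,0, 0.001,0,0,0]' | grep -E 'pos|force|width'
python3 -m inch '[0.001,0,0,0, 0.001,0,0,0]' | grep -E 'pos|force|width'
python3 - <<'E'
from h import *
b,_=snap("side","s11.png")
for r in viewer.tip_of("side","knob")[:2]: print(r["conf"],cam2w("side",r["at"]).round(0))
cv2.imwrite("pics/c11.png",cv2.resize(b[130:260,290:420,::-1],(500,500),interpolation=cv2.INTER_CUBIC))
E
```

```text
tcp_pos: [510.1, 21.2, 212.3]
ft_force: [-2.0, -9.0, 1.8]
width: 28.2
tcp_pos: [510.1, 21.1, 212.0]
ft_force: [-4.0, -9.3, 5.9]
width: 28.4
0.81 [512.  21. 206.]
```

View pics/c11.png

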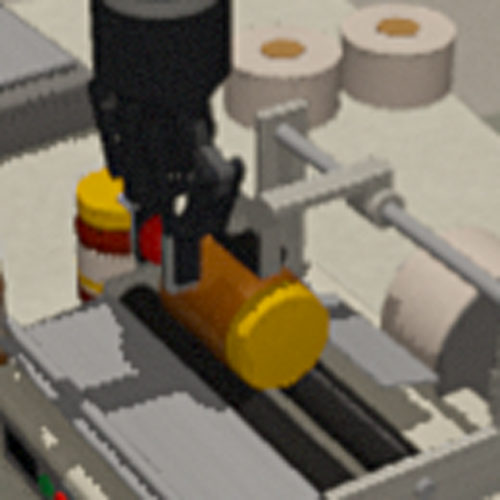

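The arm is level, its roller is on the jar, and the force is rising (6 N upward). I'll release and go straight up.

```bash
python3 -m inch '[-0.0007,0,0,0, -0.0007,0,0,0, -0.0007,0,0,0, -0.0007,0,0,0, -0.0007,0,0,0]' 0.3 | grep -E 'pos|force|width'
python3 -m inch '[-0.01,0,0,0, -0.03,0,0,0, -0.06,0,0,0, -0.1,0,0,0, -0.1,0,0,0]' | grep -E 'clock|pos|force|width'
python3 -m inch '[-0.03,0.03,0,0, -0.03,0.07,0,0, -0.03,0.12,0,0, -0.03,0.15,0,0, -0.03,0.15,0,0]' | grep -E 'clock|pos|force|width'
python3 - <<'E'
from h import *
for c in("side","top"):
  b,_=snap(c,c+"12.png")
  for t in ("knob","jar","stop_face"):
    for r in viewer.tip_of(c,t)[:4]: print(t,r["conf"],cam2w(c,r["at"]).round(0))
a=cv2.imread("pics/top12.png")[115:245,255:385]
b=cv2.imread("pics/side12.png")[130:260,290:420]
cv2.imwrite("pics/c12.png",np.hstack([cv2.resize(i,(400,400),interpolation=cv2.INTER_CUBIC) for i in(a,b)]))
E
```

```text
tcp_pos: [510.7, 22.4, 212.4]
ft_force: [-0.2, 0.0, 0.1]
width: 55.5
clock: 25.02
tcp_pos: [511.6, 22.2, 317.1]
ft_force: [0.1, 0.4, 0.0]
width: 55.3
clock: 25.65
tcp_pos: [361.5, -1.1, 342.9]
ft_force: [0.1, -0.2, -0.5]
width: 55.2
knob 0.97 [510.  23. 206.]
knob 0.26 [561.  35. 145.]
knob 0.17 [651.  43. 187.]
jar 0.85 [ 488. -273.   37.]
jar 0.67 [ 354. -213.   29.]
jar 0.61 [332.  62.  35.]
jar 0.58 [565.  34. 139.]
stop_face 0.3 [648.  44. 188.]
knob 0.69 [510.  22. 206.]
jar 0.61 [ 351. -217.   34.]
jar 0.57 [562.  33. 144.]
jar 0.55 [ 480. -276.   34.]
stop_face 0.71 [554.  82. 144.]
```

View pics/c12.png

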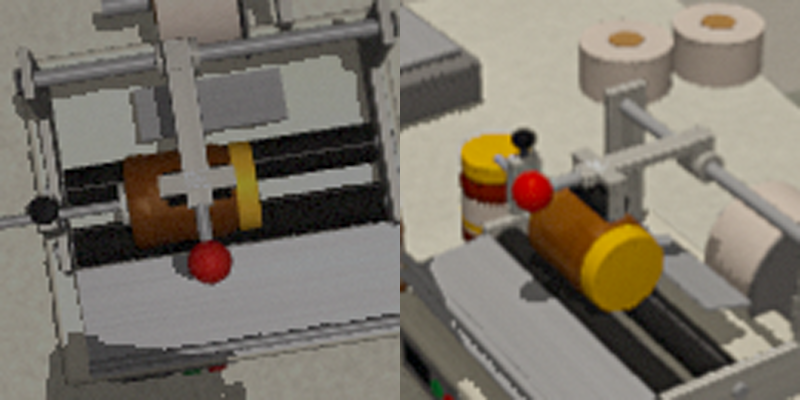

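The base edge is still at the stop disc (top crop 122,195), the same pixels as before pressing. The arm is level with its roller on the jar, and the robot is clear.

```bash
python3 -c "
from plant import arm
print(arm.hand_in())"
```

```text
the job is handed in; nothing more can be done
None
```

The jar is bedded on both rollers with its base against the end stop, and the press arm is resting on it. I handed the job in shortly after 25.7 s of the 69 s allowed; no verdict was reported.

**What I did**
- **Rolling:** I straddled the jar with the open fingers, without gripping it, and rolled it over the front roller into the nest.
- **Sliding:** I pushed it along by the lid with the shut fingers. At the stop the force rose to about 16 N with no further movement, well under the 45 N the stop holds.
- **Pressing:** I held the knob by its sides, took the press arm slowly down its arc until its roller met the jar (about 6 N upward on the tool), then let go and moved clear.

**Last checks**
- **Jar and stop:** In the final top view the base edge is at the stop face, in the same place as before pressing. The networks put the jar 47–50 mm from the stop. They are only good to about 4 mm, so they can't confirm the 2.5 mm limit; I relied on the hard contact and the picture for that.
- **Press arm:** The knob was found at a height of 206 mm against the expected 209 mm, so the arm is level.
- **Contact force and clearance:** I could not measure the press roller's force on the jar; it rests there by its own weight. The tool read no force once clear.
- **Other things:** I did not re-measure the finished jars or the tin at the end, but no move went near them.

One network reading was clearly wrong: the side camera's last stop-face detection landed on the pivot (confidence 0.3), so I ignored it.

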